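# Load a mould flask into the bench press and screw it down until the force tab pops out

### The job

Slide the mould flask by its upright grip fin along the press's base plate until it is fully home against the stop, centred and square under the press foot. Then turn the T-handle on top clockwise until the brass tab pops out of the side of the grey barrel, stop there without overtightening, and let go. Leave the other things on the bench where they are.

Things in the scene. Friction and masses are not known exactly. Their poses are not given: they have to be found in the camera images.
- press: Fixed white C-frame screw press. Origin: on the table under the screw axis; z up; the flask is loaded towards +y. Aluminium base plate 120 (x) by 400 (y, -280 to +120) by 12 mm. White column 60 mm wide at y = 53 to 103 mm, with a black rubber stop pad, face at y = 49 mm. Overhead arm 52 mm wide, y = -35 to 103 mm, 120 to 150 mm above the table.
- press_axis (a point): Point on the screw axis on top of the base plate, 12 mm above the table; axes as the press's. Above it hang the grey barrel (48 mm across) and below that the round steel foot (60 mm across); neither turns. The foot's underside is 67.5 mm above the table at handle 0.
- flask: Mould flask: loose two-part dark steel block 80 (x) by 90 (y) by 50 mm high with a grip fin, 0.45 to 0.8 kg. Origin: centre of the block's underside; z up; grip side -y. Starts on the base plate, 90 to 135 mm short of the screw axis, a little skewed. Home: touching the stop pad, its origin then at y = +4 mm in the press's frame.
- fin (a point): Grip point on the flask's upright steel fin, 48 mm above the flask's underside, 115 mm from the flask's origin towards its -y; axes as the flask's. Fin 10 mm thick (x), 32 mm long (y), top 68 mm above the underside, on a flat tongue 40 mm wide and 6 mm thick. Pinch it from above across its 10 mm.
- handle_grip (a point): Middle of the steel T-bar on top of the press, 186 mm above the table on the screw axis; turns with the bar, z up. Bar 14 mm thick (x), 100 mm long (y), 20 mm tall, its underside 26 mm above the overhead arm, on a 12 mm shaft. It keeps its height as it turns. Pinch it from above across its 14 mm.
- handle (a joint): Turn of the T-bar, rad, 0 (foot fully up) to 4.0; grows clockwise seen from above, lowering the foot 3 mm per rad. Starts at 0 to 0.7. At 0 the bar lies along the press's y. Stiff (0.12 N m, 0.2 N m when clamping); stays where left. With the flask home the foot meets it at about 1.8 and the tab pops at about 2.9.
- foot (a joint): Compression of the spring between foot and barrel, m; 0 until the foot presses, then 5 N per mm on top of 10 N. The tab is released at about 0.003 (25 N). Above 0.005 is overtightened.
- tab (a joint): How far the brass indicator tab stands out of the barrel's side, m: 0 held in, nearly flush; 0.016 popped out. It snaps out in one go and stays out.
- tab_slot (a point): Mouth of the tab's slot in the grey barrel, on the press's +x side, about 104 mm above the table (sinks with the barrel); the tab is 22 mm wide by 10 mm tall and pops out along the press's +x.
- jar_a: Small lidded porcelain jar, 38 mm across, 45 mm high; not part of the job, to be left alone. Origin at its underside.
- jar_b: Another such small jar; not part of the job, to be left alone. Origin at its underside.
- jar_c: Small lidded jar, 44 mm across, 55 mm high; not part of the job, to be left alone. Origin at its underside.
- glass_jar: Glass jar with a steel lid, 64 mm across, 60 mm high; not part of the job, to be left alone. Origin at its underside.
- flask_half: Spare dark steel flask half without tongue or fin, 80 by 90 by 24 mm; not part of the job, to be left alone. Origin at its underside.
- brush: Brush, 160 mm long, lying; not part of the job, to be left alone. Origin at its underside.
- spatula: Spatula, 170 mm long, lying; not part of the job, to be left alone. Origin at its underside.
Things that resemble listed ones, but are neither listed nor needed, are in the scene too. What is shaped like the flask but red is not meant.

How it is judged:
By the outcome, as a careful person would: the job done as asked, in the order asked, and still so for the second after the job is handed in, with the robot touching nothing.
It also fails if it takes over 61 s, if anything falls off the work surface, if the arm or the gripper's body presses on something with over 40 N, if the wrist force passes 120 N, or if a joint passes its speed limit or range.

### The arm

A 6-joint arm with a two-finger parallel gripper is mounted at the origin on the work surface. World frame = base frame: x ahead of the robot, y to its left, z up, the work surface at z = 0. Lengths are in m, angles in rad, forces in N, time in s.
With the tool pointing down it reaches from about 0.375 to 0.925 m from the base axis. Payload 5.7 kg.
Tool frame: the origin (TCP) lies midway between the tips of the shut fingers; the grasp point (between the pads) lies 19 mm behind it; z points along the fingers, x is the direction in which the jaws open and shut, and the axes are right-handed (so a half turn about z gives the same grasp; the last joint's range is limited). The gripper opens to 88 mm and grips with 3 to 60 N. Pads are 20 mm wide; open, the fingers measure 115 mm over their backs; the gripper's body (75 mm by 178 mm) begins 61 mm behind the grasp point.
Start: joints at [1.112, 0.359, 1.51, -0, 1.272, -0.115], TCP at [0.202, 0.565, 0.223] pointing down, gripper open.
Joint ranges: [-2.97, 2.97], [-1.01, 2.36], [0.21, 2.38], [-0.96, 4.11], [0.2, 2.71], [-2.98, 2.98]. Speed limits (rad/s): [2.39, 2.39, 3.14, 3.14, 3.14, 3.14].

### API

Orientations are given as a unit quaternion [x, y, z, w].
In Python, from bench import move_ptp, servo_line, goto_joints, move_gripper, sleep, inverse_kinematics, capture, PlanningError, close_job, spot_in, silhouettes, current_clock, current_joint_pos, current_qvel, current_joint_torque, current_position, current_orientation, current_force, current_torque, current_finger_gap gives the robot as it stands. Calls block until the motion is done:
- move_ptp(position, orientation): joint-space move of the TCP to a pose.
- servo_line(position, orientation=None, rate=0.15, contact_N=None): straight line of the TCP; orientation=None keeps the orientation; rate is the mean speed in m/s. With contact_N (N) it stops when the force on the tool has changed by that much, and returns True; else False.
- goto_joints(angles): joint-space move.
- move_gripper(opening): finger opening in m; the grip force is fixed at half the most; returns when the fingers have stopped.
- sleep(seconds).
- inverse_kinematics(position, orientation): joint angles nearest the present ones, or None.
- capture(name): name is "scene" or "top"; returns a dict with "image" (400x640x3 uint8, blue, green, red), "range_z" (400x640 float32, m along the optical axis (not along the pixel's ray), 0 where there is no reading), "intrinsics" (3x3 intrinsics, pixels), "k1" (the pictures are not rectified: a ray, as slopes to the right and down, at radius r is drawn at 1 + k1 r^2 times it, then the intrinsics apply), "R" (3x3) and "t" (3): a world point X has camera coordinates R X + t. Camera axes: x right, y down, z forward; pixel columns grow to the right and rows downward; lengths in m; the calibration is good to about 2 mm. A picture is of the moment at which its call begins.
A pose or a line that the arm cannot do raises PlanningError and nothing moves.
- close_job(): hands the job in, once; it reports no verdict.
Trained networks look in the newest picture that a camera, given by its name, has taken for a name from the list of things; names that differ only in an ending like _2 or _b are one class to them, and where a whole thing is asked for, a point or a joint stands for the part that bears it (a point fixed in the world has none). Each returns a list of dicts, best first, with "conf" (0 to 1); they miss things now and then, are a little off and sometimes report something else, mostly with a low value. They report only what shows in the picture. A call takes as long as a camera call. They do not tell look-alikes from the thing itself.
- spot_in(camera, query): "xy" ([column, row] in pixels, amid what is visible of it).
- silhouettes(camera, query): "region" (400x640 bool, what is visible of it) and "xy" ([column, row] in pixels, amid what is visible of it).
Readings, each from a call of its own:
- current_clock(): time.
- current_joint_pos(): joint angles.
- current_qvel(): joint speeds.
- current_joint_torque(): joint torques, N m.
- current_position(): TCP position.
- current_orientation(): TCP orientation.
- current_force(): force on the tool from outside, world axes, zero at the start.
- current_torque(): the same for the moment, N m.
- current_finger_gap(): finger opening in m.
Only numpy, scipy, OpenCV 4.12 (cv2) and the standard library are available. Lean on these libraries where they do the work, as an engineer would, in place of code of your own. Each camera call takes 0.05 s, during which the arm holds its last target. There are 200 camera calls.

## Working session

There is one attempt and no reset: what is moved stays moved. The work goes in short steps, each a Python script; the robot and the scene stay as the last script left them, time stands still between calls to the robot, and variables do not carry over. Pictures are saved under pics/ and viewed, about 8 in all and at most 12, crops included, and the job is handed in when it is done.

```bash
ls; mkdir -p pics; cat > h.py <<'E'
import numpy as np, cv2
from bench import *
from scipy.spatial.transform import Rotation as Ro
def ray(c,uv):
    K=c["intrinsics"];d=np.array([[[uv[0],uv[1]]]],float)
    dist=np.array([c["k1"],0,0,0,0],float)
    p=cv2.undistortPoints(d,np.array(K,float),dist)[0,0]
    return np.array([p[0],p[1],1.0])
def world(c,uv,z=None):
    """pixel -> world on plane z"""
    R=np.array(c["R"]);t=np.array(c["t"]);o=-R.T@t;d=R.T@ray(c,uv)
    return o+d*(z-o[2])/d[2]
def cloud(c):
    K=np.array(c["intrinsics"],float);h,w=c["range_z"].shape
    u,v=np.meshgrid(np.arange(w),np.arange(h))
    p=cv2.undistortPoints(np.stack([u,v],-1).reshape(-1,1,2).astype(float),K,np.array([c["k1"],0,0,0,0],float)).reshape(h,w,2)
    z=c["range_z"].astype(float)
    P=np.dstack([p[...,0]*z,p[...,1]*z,z])
    W=(P-np.array(c["t"]))@np.array(c["R"])
    W[z==0]=np.nan
    return W
def down(yaw):  # tool z down, tool x at world angle yaw
    return Ro.from_matrix(np.array([[np.cos(yaw),np.sin(yaw),0],[np.sin(yaw),-np.cos(yaw),0],[0,0,-1]]).T.T if 0 else np.column_stack([[np.cos(yaw),np.sin(yaw),0],[np.sin(yaw),-np.cos(yaw),0],[0,0,-1]])).as_quat()
E
python3 - <<'E'
from h import *
for n in ("scene","top"):
    c=capture(n);cv2.imwrite(f"pics/{n}0.png",c["image"]);np.savez(f"/tmp/{n}.npz",**c)
    print(n,-np.array(c["R"]).T@c["t"])
    for q in ("press","flask","fin","handle_grip","tab_slot","tab","glass_jar","jar_a","brush","spatula","flask_half"):
        print(q,[(np.round(s["xy"]).tolist(),round(s["conf"],2)) for s in spot_in(n,q)][:4])
print(current_clock(),current_orientation())
E
```

```text
pics
scene [0.92338307 0.42231531 1.02057198]
press [([329.0, 231.0], 0.9)]
flask [([417.0, 188.0], 0.96), ([280.0, 220.0], 0.73)]
fin [([419.0, 190.0], 0.96), ([282.0, 220.0], 0.66), ([255.0, 258.0], 0.41)]
handle_grip [([333.0, 202.0], 0.84)]
tab_slot [([326.0, 230.0], 0.77)]
tab [([328.0, 232.0], 0.32)]
glass_jar [([254.0, 258.0], 0.96), ([284.0, 268.0], 0.27)]
jar_a [([304.0, 280.0], 0.64), ([281.0, 268.0], 0.62), ([335.0, 285.0], 0.59)]
brush [([305.0, 195.0], 0.9)]
spatula [([390.0, 306.0], 0.92), ([305.0, 196.0], 0.45)]
flask_half [([410.0, 250.0], 0.67)]
top [0.4172602  0.08763753 1.27951651]
press [([320.0, 183.0], 0.57)]
flask [([272.0, 290.0], 0.81), ([354.0, 167.0], 0.63), ([304.0, 184.0], 0.48)]
fin [([269.0, 292.0], 0.83), ([307.0, 198.0], 0.67), ([360.0, 170.0], 0.62)]
handle_grip [([305.0, 183.0], 0.51)]
tab_slot [([312.0, 196.0], 0.55)]
tab [([317.0, 184.0], 0.74)]
glass_jar [([347.0, 128.0], 0.57)]
jar_a [([352.0, 214.0], 0.73), ([271.0, 155.0], 0.63), ([298.0, 145.0], 0.54), ([320.0, 133.0], 0.53)]
brush [([351.0, 213.0], 0.72), ([301.0, 184.0], 0.41)]
spatula [([222.0, 170.0], 0.67)]
flask_half [([232.0, 223.0], 0.85), ([320.0, 184.0], 0.42), ([351.0, 211.0], 0.3), ([320.0, 135.0], 0.25)]
1.2 [ 8.17638759e-01  5.75731585e-01 -4.71605146e-05  1.52712692e-05]
```

View pics/scene0.png

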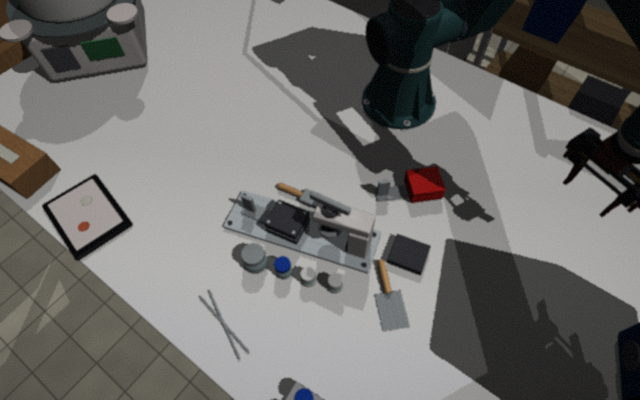

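View pics/top0.png

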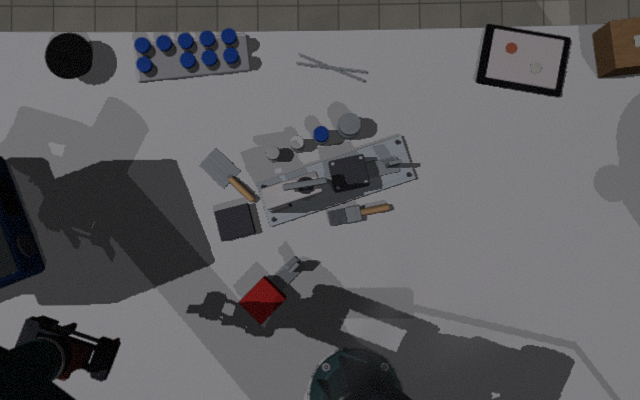

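```bash
python3 - <<'E'
from h import *
for n in ("top","scene"):
    c=dict(np.load(f"/tmp/{n}.npz"));W=cloud(c)
    print(n, "plate corners" )
    if n=="top":
        for uv in [(258,182),(405,135),(417,180),(270,225)]: print(np.round(world(c,uv,.012),4))
    m=(W[...,0]>.3)&(W[...,0]<.75)&(W[...,1]>-.2)&(W[...,1]<.4)
    for lo,hi,nm in ((.007,.017,"plate"),(.056,.068,"block"),(.072,.086,"fin"),(.14,.158,"arm"),(.185,.205,"bar")):
        k=m&(W[...,2]>lo)&(W[...,2]<hi)
        nn,lab,st,ce=cv2.connectedComponentsWithStats(k.astype(np.uint8))
        for i in range(1,nn):
            if st[i,4]<12: continue
            P=W[lab==i];r=cv2.minAreaRect(P[:,:2].astype(np.float32)*1000)
            print(nm,st[i,4],"px",np.round(ce[i]),"mean",np.round(P.mean(0),4),"rect",np.round(r[0]),np.round(r[1]),round(r[2],1))
    a,b,x0,y0=(125,235,210,100) if n=="top" else (165,290,210,165)
    im=c["image"][y0:y0+130,x0:x0+220]
    im=cv2.convertScaleAbs(cv2.resize(im,None,fx=3.5,fy=3.5,interpolation=cv2.INTER_CUBIC),alpha=1.6)
    cv2.imwrite(f"pics/{n}1.png",im)
a=cv2.imread("pics/top1.png");b=cv2.imread("pics/scene1.png");cv2.imwrite("pics/both1.png",cv2.resize(np.vstack([a,b]),(504,596)))
E
```

```text
top plate corners
[0.5461 0.2446 0.012 ]
[ 0.6659 -0.1407  0.012 ]
[ 0.5474 -0.1697  0.012 ]
[0.4336 0.2136 0.012 ]
plate 3694 px [344. 180.] mean [0.5499 0.0193 0.0116] rect [549.  44.] [123. 399.] 18.1
plate 17 px [302. 148.] mean [0.635  0.1299 0.0131] rect [636. 130.] [ 6. 26.] 52.0
plate 14 px [293. 149.] mean [0.6323 0.1526 0.0142] rect [633. 153.] [22.  5.] 49.4
plate 20 px [273. 160.] mean [0.6044 0.2049 0.0134] rect [605. 205.] [31. 10.] 84.7
plate 20 px [235. 180.] mean [0.5505 0.3044 0.0135] rect [552. 305.] [24. 11.] 34.4
plate 12 px [230. 181.] mean [0.5485 0.3163 0.0138] rect [549. 315.] [15.  8.] 53.6
plate 62 px [248. 194.] mean [0.5157 0.2712 0.0139] rect [517. 276.] [52. 19.] 44.9
plate 106 px [372. 210.] mean [ 0.4711 -0.0523  0.0141] rect [470. -47.] [19. 71.] 11.0
plate 132 px [337. 218.] mean [0.4498 0.0406 0.0148] rect [455.  34.] [39. 56.] 9.0
plate 17 px [341. 211.] mean [0.4689 0.0283 0.0156] rect [468.  28.] [ 9. 18.] 44.5
block 345 px [349. 123.] mean [0.6878 0.0078 0.0594] rect [688.   8.] [53. 55.] 64.0
block 15 px [315. 132.] mean [0.6682 0.0939 0.0575]
[... 1641 characters left out ...]
588. -100.] [10. 32.] 17.6
block 988 px [287. 218.] mean [0.5646 0.0133 0.0616] rect [563.  12.] [81. 90.] 11.8
block 388 px [253. 254.] mean [0.6888 0.0093 0.0599] rect [688.   9.] [56. 54.] 42.7
block 41 px [357. 249.] mean [0.5272 0.2045 0.0611] rect [527. 204.] [ 5. 47.] 23.5
fin 55 px [247. 198.] mean [ 0.5877 -0.0995  0.0788] rect [ 587. -101.] [11. 30.] 8.4
fin 127 px [329. 233.] mean [0.5402 0.1279 0.0764] rect [539. 125.] [28. 57.] 17.9
fin 53 px [358. 245.] mean [0.5272 0.2042 0.079 ] rect [527. 204.] [10. 49.] 26.8
arm 997 px [347. 219.] mean [0.5178 0.162  0.1496] rect [514. 152.] [ 54. 138.] 17.7
bar 314 px [330. 202.] mean [0.5257 0.1214 0.1939] rect [525. 120.] [ 15. 100.] 8.7
```

View pics/top1.png

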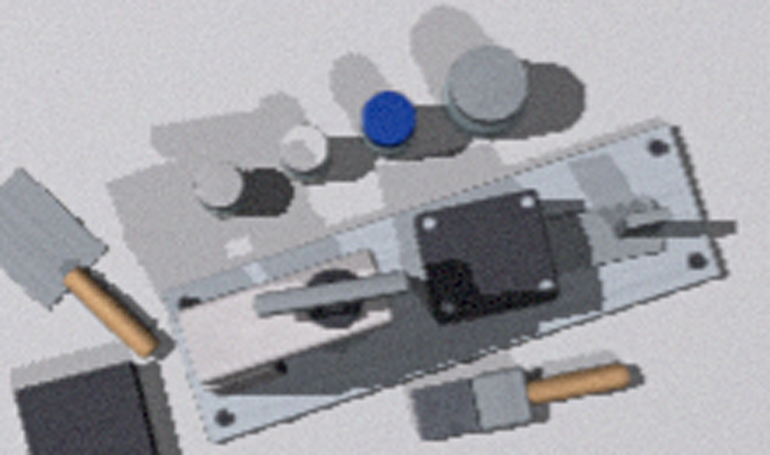

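View pics/scene1.png

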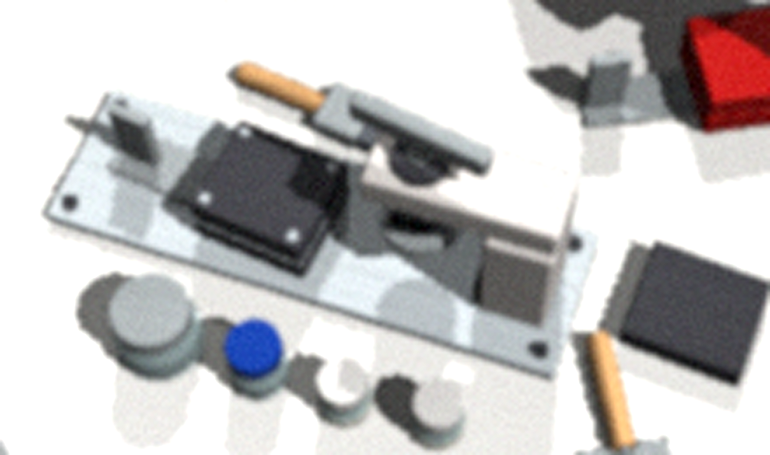

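Press origin is at about (0.5245, 0.1197), yaw 18.0°. The flask yaw is 11.7°, with its fin at (0.587, -0.101), and the handle is at about 0.16 rad. In the top crop the dark block is at (490,255), its fin at (690,228) and the T-bar at (330,297). Next I grasp the fin and slide the flask.

```bash
cat >> h.py <<'E'
PO=np.array([.5245,.1197]);PY=np.radians(17.95)
def P(x,y,z):
    return [PO[0]+np.cos(PY)*x-np.sin(PY)*y, PO[1]+np.sin(PY)*x+np.cos(PY)*y, z]
E
python3 - <<'E'
from h import *
FY=np.radians(11.7)
p=current_position();
servo_line([p[0],p[1],.34],rate=.25)
move_ptp([.587,-.101,.30],down(FY))
print(current_clock())
move_gripper(.045)
servo_line([.587,-.101,.12],rate=.2)
print("c",servo_line([.587,-.101,.041],rate=.1,contact_N=15))
move_gripper(0)
print(current_clock(),current_finger_gap(),current_position(),current_force())
# align while sliding, then straight
print(servo_line(P(0,-170,.041) if 0 else P(0,-.165,.041),down(PY),rate=.06,contact_N=40))
print(current_position(),P(0,-.165,.041),current_force())
print(servo_line(P(0,-.106,.041),rate=.04,contact_N=14))
print(current_clock(),current_position(),P(0,-.111,.041),current_force(),current_finger_gap())
E
```

```text
4.5333
c False
7.975 0.01003314280332334 [ 0.58699276 -0.10102873  0.04115117] [-0.87559136  0.13657517  2.51235929]
False
[ 0.57535802 -0.03673945  0.04113014] [np.float64(0.5753508423669815), np.float64(-0.03726876068367363), 0.041] [0.22551412 2.06741453 4.81299739]
True
10.4667 [0.55882368 0.01437646 0.04113773] [np.float64(0.5587087485014239), np.float64(0.014102833721892291), 0.041] [ 0.25231709 -1.8264571   2.72868639] 0.010063225596550906
```

```bash
cat >> h.py <<'E'
def flaskpose():
    for n in ("top","scene"):
        c=capture(n);W=cloud(c);D=W[...,:2]-PO
        X=D@[np.cos(PY),np.sin(PY)];Y=D@[-np.sin(PY),np.cos(PY)]
        for nm,lo,hi,y0,y1,xm in(("block",.054,.07,-.07,-.03,.055),("fin",.066,.088,-.16,-.08,.04),("arm",.142,.158,-.05,.11,.05),("plate",.007,.017,-.3,.13,.08),("bar",.185,.205,-.07,.07,.07)):
            k=(W[...,2]>lo)&(W[...,2]<hi)&(abs(X)<xm)&(Y>y0)&(Y<y1)
            if k.sum()<10: print(n,nm,k.sum());continue
            q=np.c_[X[k],Y[k]].astype(np.float32)*1000;r=cv2.minAreaRect(q)
            print(n,nm,k.sum(),"mean",q.mean(0).round(1),"rect",np.round(r[0],1),np.round(r[1],1),round(r[2],1),"x",np.percentile(q[:,0],[2,98]).round(1),"y",np.percentile(q[:,1],[2,98]).round(1))
        cv2.imwrite(f"pics/{n}_l.png",c["image"])
E
python3 - <<'E'
from h import *
print(servo_line(P(0,-.108,.041),rate=.02,contact_N=12), current_position(),current_force())
move_gripper(.04)
p=current_position()
servo_line([p[0],p[1],.13],rate=.15)
b=P(0,-.17,.30);servo_line(b,rate=.25)
move_ptp(P(-.02,-.30,.36),down(PY))
flaskpose();print(current_clock())
c=capture("scene")["image"][165:295,210:430];d=capture("top")["image"][100:230,210:430]
cv2.imwrite("pics/two.png",cv2.convertScaleAbs(cv2.resize(np.vstack([c,d]),None,fx=2.3,fy=2.3,interpolation=cv2.INTER_CUBIC),alpha=1.5))
E
```

```text
True [0.55881814 0.01456483 0.04113099] [ 0.96005884 -1.11884135  3.5256613 ]
top block 60 mean [-11.5 -37. ] rect [ -0.5 -35.7] [11.3 78.5] 89.9 x [-39.3  38.4] y [-41.3 -30.2]
top fin 57 mean [  -0.4 -110.9] rect [  -0.  -110.9] [ 9.5 31.2] 0.7 x [-4.8  4.6] y [-126.4  -95.7]
top arm 1027 mean [-2.3 40.4] rect [-0.9 33.4] [137.4  52.1] 90.0 x [-25.9  23.8] y [-31.9  99.6]
top plate 4548 mean [  -4.1 -121.4] rect [ -7.2 -83.6] [409.3 149.6] 87.2 x [-60.  57.] y [-273.8  112.9]
top bar 288 mean [-1.2 -0.9] rect [-0.9 -0.4] [99.4 14.3] 81.1 x [-13.   10.6] y [-47.5  45.7]
scene block 70 mean [ 18.8 -35.3] rect [ 16.8 -35.3] [10.5 46.9] 89.0 x [-5.6 39.6] y [-40.3 -30.4]
scene fin 72 mean [   2.1 -109.7] rect [   0.9 -110.7] [32.1 11.2] 88.6 x [-4.2  6.3] y [-126.   -94.9]
scene arm 985 mean [ 6.5 42.3] rect [ 0.2 34.2] [ 53.6 138. ] 0.1 x [-23.6  25.7] y [-31.3 101.3]
scene plate 3911 mean [   9.5 -117.3] rect [ -6.2 -80. ] [149.8 403.3] 2.8 x [-59.3  58.7] y [-273.2  115.5]
scene bar 313 mean [1.6 1. ] rect [-0.4  0.3] [99.5 16.1] 81.3 x [-11.4  12.3] y [-45.9  47.8]
13.6917
```

View pics/two.png

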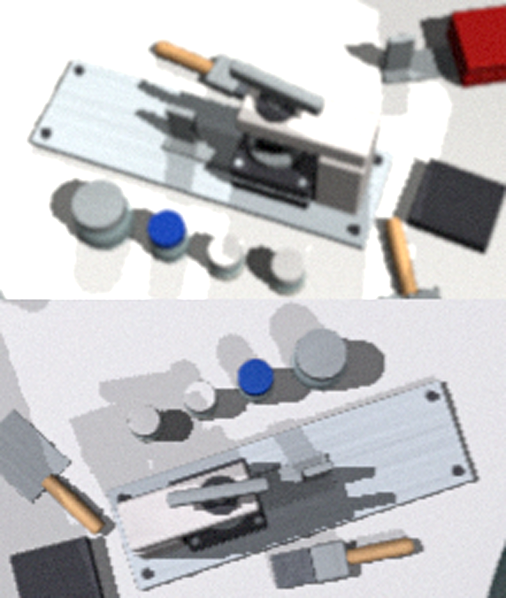

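The flask is home, square and centred: fin at press (0, -111) and the block edge parallel to the plate in both cameras. In the top half of the view, the block sits under the foot at (270,175). Next is the handle.

```bash
cat >> h.py <<'E'
def tabpts():
    r=[]
    for n in ("scene","top"):
        c=capture(n);W=cloud(c);D=W[...,:2]-PO
        X=D@[np.cos(PY),np.sin(PY)];Y=D@[-np.sin(PY),np.cos(PY)]
        k=(X>.029)&(X<.046)&(abs(Y)<.016)&(W[...,2]>.076)&(W[...,2]<.114);r.append(int(k.sum()))
        # rays that pass within the tab area at all (unoccluded)
        k2=(X>.0)&(X<.06)&(abs(Y)<.02)&(W[...,2]>.0)&(W[...,2]<.114);r.append(int(k2.sum()))
        if n=="scene": im=c["image"]
    return r,im
E
python3 - <<'E'
from h import *
H0=.155
q=down(PY-H0)
move_ptp(P(-.0004,0,.30),q)
print(current_clock(),np.round(current_joint_pos(),3),tabpts()[0])
servo_line(P(-.0004,0,.215),rate=.2)
print(servo_line(P(-.0004,0,.167),rate=.1,contact_N=12))
move_gripper(0)
print(current_finger_gap(),current_force(),current_torque())
j0=np.array(current_joint_pos());t0=current_clock()
for h in (.8,1.6,2.2,2.5):
    j=j0.copy();j[5]+=h-H0;goto_joints(j.tolist())
    r,im=tabpts();print(h,current_clock().__round__(2),round(current_joint_pos()[5],3),np.round(current_force(),1),np.round(current_torque(),3),round(current_joint_torque()[5],3),r)
np.save("/tmp/j0.npy",j0)
cv2.imwrite("pics/t25.png",cv2.convertScaleAbs(cv2.resize(im[175:275,260:400],None,fx=5,fy=5,interpolation=cv2.INTER_CUBIC),alpha=1.5))
E
```

```text
14.9667 [ 9.500e-02  2.050e-01  1.533e+00 -1.000e-03  1.402e+00 -6.300e-02] [1, 522, 0, 0]
False
0.013948100479253685 [-1.23527762 -0.72308677  5.17852215] [-0.09661437  0.33627359 -0.02561363]
0.8 17.57 0.581 [-0.4 -0.1  1. ] [-0.147  0.011 -0.089] -0.121 [0, 533, 0, 0]
1.6 18.45 1.381 [ 1.5 -1.6 -0.1] [-0.354 -0.018 -0.096] -0.117 [0, 530, 0, 0]
2.2 19.18 1.98 [ 2.4 -4.7  0.7] [-0.681 -0.226 -0.049] -0.088 [0, 532, 0, 0]
2.5 19.67 2.281 [ 1.9 -5.3  0. ] [-0.701 -0.156 -0.141] -0.06 [0, 527, 0, 0]
```

View pics/t25.png

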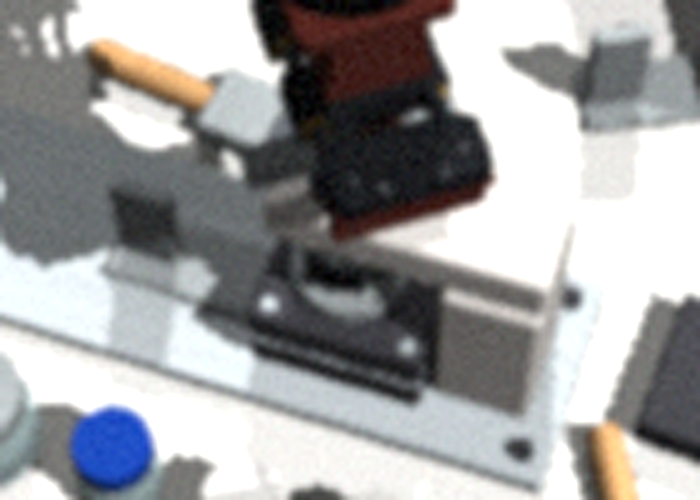

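The tab area (barrel and foot at about (340,275) in the crop) stays in view while the gripper turns. I continue in small steps until the tab pops.

```bash
python3 - <<'E'
from h import *
H0=.155;j0=np.load("/tmp/j0.npy")
for h in np.arange(2.56,3.1,.05):
    j=j0.copy();j[5]+=h-H0;goto_joints(j.tolist())
    r,im=tabpts();print(round(h,2),round(current_clock(),2),np.round(current_force(),1),np.round(current_torque(),3),round(current_joint_torque()[5],3),r,[(np.round(s["xy"]).tolist(),round(s["conf"],2)) for s in spot_in("scene","tab")][:2])
    if r[0]>=4 or r[2]>=6: break
cv2.imwrite("pics/t29.png",cv2.convertScaleAbs(cv2.resize(im[175:275,260:400],None,fx=5,fy=5,interpolation=cv2.INTER_CUBIC),alpha=1.5))
E
```

```text
2.56 20.02 [ 2.4 -4.7  1.4] [-0.674 -0.197 -0.023] -0.059 [0, 532, 0, 0] []
2.61 20.42 [ 2.4 -5.7  0.1] [-0.686 -0.22  -0.118] -0.057 [0, 528, 0, 0] []
2.66 20.82 [ 1.9 -5.8  1. ] [-0.706 -0.187 -0.039] -0.055 [0, 532, 0, 0] []
2.71 21.22 [ 1.7 -5.6  0.8] [-0.762 -0.181 -0.126] -0.054 [0, 532, 0, 0] []
2.76 21.62 [ 1.2 -5.2  0.3] [-0.759 -0.198 -0.061] -0.053 [52, 533, 0, 0] []
```

View pics/t29.png

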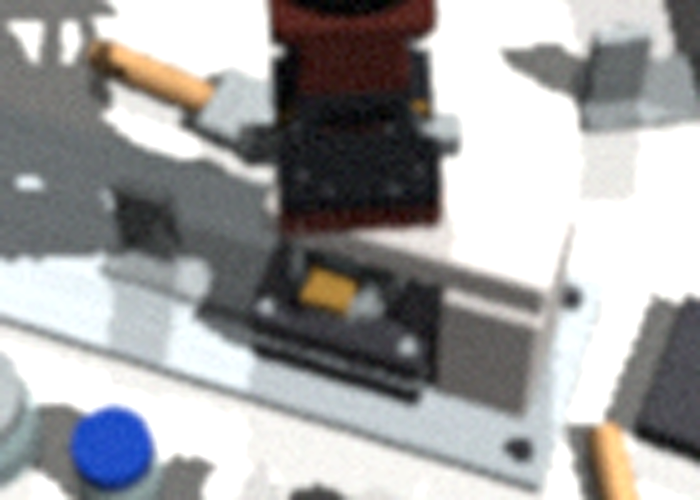

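The brass tab is out, showing at about (330,290) in the crop, at handle ≈ 2.76. I release, retreat straight up and check.

```bash
python3 - <<'E'
from h import *
move_gripper(.045)
p=current_position()
servo_line([p[0],p[1],.32],rate=.2)
move_ptp(P(-.02,-.30,.36),down(PY-1))
flaskpose();r,im=tabpts();print(r,current_clock(),current_force(),current_finger_gap())
c=im[165:295,210:430];d=capture("top")["image"][100:230,210:430]
cv2.imwrite("pics/end.png",cv2.convertScaleAbs(cv2.resize(np.vstack([c,d]),None,fx=2.3,fy=2.3,interpolation=cv2.INTER_CUBIC),alpha=1.5))
E
```

```text
top block 60 mean [-15.1 -37.2] rect [ -0.6 -35.8] [11.3 78.2] 89.8 x [-39.  38.] y [-41.4 -30.2]
top fin 58 mean [  -0.5 -110.9] rect [   0.  -111.1] [30.9  9.6] 89.4 x [-4.8  4.6] y [-126.   -95.8]
top arm 1036 mean [-1.6 40.4] rect [-0.9 33.4] [ 51.4 137.4] 0.0 x [-26.   23.9] y [-32.2  99.8]
top plate 4542 mean [  -4.4 -122. ] rect [ -4.3 -86.7] [152.4 418.1] 3.9 x [-60.   57.2] y [-273.7  113.6]
top bar 288 mean [-1.1 -0.5] rect [-0.6 -0.9] [14.6 99.5] 21.8 x [-21.3  19.1] y [-44.9  43.6]
scene block 73 mean [ 19.4 -35.2] rect [ 17.2 -35.7] [47.8 10.8] 0.2 x [-4.3 40.2] y [-40.  -30.3]
scene fin 74 mean [   2.2 -109.4] rect [   1.2 -110.1] [31.7 11. ] 87.8 x [-4.2  6.3] y [-124.9  -94.5]
scene arm 1047 mean [ 4.9 43.5] rect [ 0.4 34.1] [ 53.9 138.5] 0.8 x [-23.   25.3] y [-28.9 101. ]
scene plate 3873 mean [  10.  -117.9] rect [ -9.4 -80.1] [400.6 140. ] 89.8 x [-58.   58.7] y [-273.1  115.7]
scene bar 324 mean [1.2 1.7] rect [0.  0.6] [16.3 99.1] 21.8 x [-20.4  21.2] y [-43.7  45.4]
[50, 536, 34, 105] 25.3917 [ 0.29212912 -0.43977412 -0.14314883] 0.04472082673314977
```

View pics/end.png

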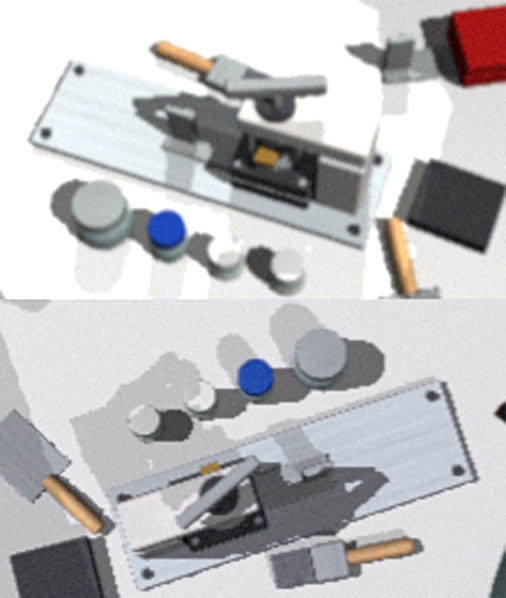

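Everything is in place: the tab is out at (265,157) in the upper half and (210,467) in the lower half, and the flask is unmoved. I hand the job in.

```bash
python3 -c "
from bench import *
close_job();print(current_clock())"
```

```text
the job is handed in; nothing more can be done
the job is handed in; nothing more can be done
```

The job is done and handed in at about 25.4 s on the robot's clock, well inside the 61 s limit.

- **Flask:** I slid it by its fin, squared it on the way, and pushed it lightly against the stop. The last images put the fin within about 1 mm of its home position in both cameras. The block edge is parallel to the plate to about 0.2° and centred to within 1 mm.
- **Handle:** I turned the T-handle clockwise from about 0.16 rad in small steps and stopped at the first one where the brass tab was out. The bar now reads about 2.76 rad, short of the nominal 2.9. The spring compression cannot be measured directly, but stopping at that point should keep it well below overtightening.
- **Tab and surroundings:** The tab is out in both cameras after release, and the flask has not moved. The neighbouring jars, brush, spatula and spare flask half look unmoved in the before and after pictures; I did not measure their positions. The gripper is open and clear of everything.

The one check that failed was the trained network for the tab, which reported nothing while I was turning. I went by the depth readings and pictures instead, and they agreed with each other.

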